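Reserve a clam in the push-to-open order drawer

TASK

At the seafood counter, press the brass plate on top of the dark wooden order chest so that its hidden drawer springs all the way out. Then pick up the big cream-coloured clam that lies on the counter beside it, set it down gently, lying flat, inside the drawer and let go, leaving the drawer fully out for the waiter. Leave the two dark abalones and the little wine jar where they are.

Things in the scene. Friction and masses are not known exactly. Their poses are not given: they have to be found in the camera images.
- plate_top (a point): Centre of the top of the brass press plate, 50 x 70 mm (x, y), 14 mm high, on the dark wooden chest (220 deep x 240 wide x 76 mm high, fixed). This point is 90 mm above the counter, unpressed. Axes as the chest: x points back from its flush drawer front (50 mm from here towards -x), y along the front, z up.
- release (a joint): How far the plate is pressed straight down, in m: 0 up, 0.008 fully down. Spring: 2 N to start, about 6 N fully down. The latch lets go at about 0.005; the drawer then slides out by itself. When let go the plate springs back up and the drawer stays out.
- drawer (a joint): How far the drawer has slid out of the chest, in m: 0 shut (flush, no handle), 0.15 fully out. Once released, a damped spring pushes it out along the chest's -x axis in about 2 s and holds it there with about 1.5 N.
- drawer_in (a point): Place for the clam on the drawer's floor, moving with the drawer (axes as the chest). Drawer fully out: the middle of the uncovered floor (138 mm along x, 204 mm along y), 14 mm above the counter, 81 mm in front of the chest's front; shut: hidden 69 mm behind that front. The drawer's front panel rises 67 mm above the counter, its blue side walls 44 mm.
- clam_center (a point): Centre, half-way up (22 mm), of the big cream and tan banded clam with a dark seam round its middle, lying flat: 100 mm long (its x axis), 56 mm wide (y), 44 mm high, about 0.2 kg, rigid. Grasp it across its width at the seam. It lies on the counter to the left or right of the chest.
- clam: The same clam; this origin is the centre of its underside, 22 mm below its centre. Same axes, z up.
- abalone_a_center (a point): bystander, leave it where it is: a low dark teal-brown domed abalone shell, 80 x 58 mm, 28 mm high; this point is its centre, 14 mm up
- abalone_b_center (a point): bystander, leave it where it is: a low dark teal-brown domed abalone shell, 80 x 58 mm, 28 mm high; this point is its centre, 14 mm up
- wine_jar_center (a point): bystander, leave it where it is: a little brown glazed wine jar with a plain red diamond label, 62 mm across, 84 mm high; this point is its centre, 42 mm up
Things that resemble listed ones, but are neither listed nor needed, are in the scene too. Of the things like the clam, leave any that is pink; of the rest the larger one is meant.

How it is judged:
By the outcome, as a careful person would: the job done as asked, in the order asked, and still so for the second after the job is handed in, with the robot touching nothing.
It also fails if it takes over 50 s, if anything falls off the work surface, if the arm or the gripper's body presses on something with over 40 N, if the wrist force passes 120 N, or if a joint passes its speed limit or range.

ROBOT

A 6-joint arm with a two-finger parallel gripper is mounted at the origin on the work surface. World frame = base frame: x ahead of the robot, y to its left, z up, the work surface at z = 0. Lengths are in m, angles in rad, forces in N, time in s.
With the tool pointing down it reaches from about 0.425 to 0.95 m from the base axis. Payload 3.5 kg.
Tool frame: the origin (TCP) lies midway between the tips of the shut fingers; the grasp point (between the pads) lies 19 mm behind it; z points along the fingers, y is the line along which they close (so a half turn about z gives the same grasp; the last joint's range is limited). The gripper opens to 85 mm and grips with 20 to 120 N. Pads are 22 mm wide; open, the fingers measure 114 mm over their backs; the gripper's body (76 mm by 85 mm) begins 54 mm behind the grasp point. The pads swing forward as they close: fully open they stand 13 mm farther back than shut.
Start: joints at [1.093, 0.286, 1.577, -0, 1.279, -0.15], TCP at [0.217, 0.639, 0.231] pointing down, gripper open.
Joint ranges: [-2.77, 2.77], [-0.9, 2.22], [0.21, 2.48], [-1.53, 4.67], [0.24, 2.81], [-2.84, 2.84]. Speed limits (rad/s): [2.79, 2.79, 3.14, 3.14, 3.14, 3.14].

INTERFACE

Orientations are given as a unit quaternion [x, y, z, w].
In Python, from plant import ctrl gives the robot as it stands. The module is installed in compiled form; this text tells all that it offers.
- The arm moves only by the shell command python3 -m inch 'ROWS' [FORCE]. ROWS is JSON, a list of rows, each a list of 5 numbers: the closure, from 0 (fully open) to 1 (shut), then the shift along the tool's x, y, z in m, then the turn about the tool's z in degrees. A call has 1 to 5 rows; each row is the pose to reach, as a shift and turn from the pose commanded when the call began, along the tool's axes at that moment; what a row does not reach only later rows make up. A row lasts 1/12 s, in which the tool goes at most 41.7 mm and 7.16 degrees, less where a joint would pass 70% of its speed; a pose out of reach is approached as far as the arm can. A call with a gripper value outside its range is refused whole. The fingers move at their own pace and stop on an object; FORCE is the grip in N (left out, the last holds). Time passes only in rows, so rows that repeat a pose let the fingers close. It gives the time, the measured TCP pose, the force, the opening and the grip force at its end, in the units of the state.
- ctrl.get_state(): the state, without advancing time (a new reading comes with each control period).
- ctrl.read_camera(name): name is "side" or "top"; returns a dict with "pixels" (480x640x3 uint8, red, green, blue), "depth" (480x640 float32, m along the optical axis (not along the pixel's ray), 0 where there is no reading), "fx", "fy", "cx", "cy" (pixels), "xyz" and "rotation" of the camera in the world. Camera axes: x right, y down, z forward; pixel columns grow to the right and rows downward; lengths in m; the calibration is good to about 2 mm. A picture is of the moment at which its call begins.
- ctrl.sign_off(): hands the job in; it is judged then, once.
Trained networks look in a picture, given as the dict that the camera call returned (one of the last four; its "shot" number tells which), for a name from the list of things; names that differ only in an ending like _2 or _b are one class to them, and where a whole thing is asked for, a point or a joint stands for the part that bears it (a point fixed in the world has none). Each returns a list of dicts, best first, with "score" (0 to 1); they miss things now and then, are a little off and sometimes report something else, mostly with a low value. They report only what shows in the picture. A call takes as long as a camera call. They do not tell look-alikes from the thing itself.
- ctrl.spot_in(query, picture): "at" ([column, row] in pixels, amid what is visible of it).
- ctrl.tip_of(query, picture): "at" ([column, row] in pixels: a listed point, or the origin of a listed thing).
The state is a dict: "time": time; "qpos": joint angles; "dq": joint speeds; "joint_efforts": joint torques, N m; "eef_pos": TCP position; "tcp_rot": TCP orientation; "contact_force": force on the tool from outside, world axes, zero at the start; "wrist_torque": the same for the moment, N m; "opening": opening from 0.0 (shut) to 1.0 (fully open); "finger_force": force on a finger pad.
Only numpy, scipy, OpenCV 4.12 (cv2) and the standard library are available. Lean on these libraries where they do the work, as an engineer would, in place of code of your own. Each camera call takes 0.05 s, during which the arm holds its last target. There are 200 camera calls.

## Working session

There is one attempt and no reset: what is moved stays moved. The work goes in short steps, Python scripts to look and compute and a shell command to move; the robot and the scene stay as the last step left them, time stands still between calls to the robot, and variables do not carry over. Pictures are saved under pics/ and viewed, at most 10 in all, crops included, and the job is handed in when it is done.

```bash
mkdir -p pics; cat > h.py <<'E'
import numpy as np, cv2
from plant import ctrl
from scipy.spatial.transform import Rotation as R
def rot(p):
    r=np.array(p["rotation"],float)
    return r.reshape(3,3) if r.size==9 else R.from_quat(r).as_matrix()
def world(p,u,v,d=None,z=None):
    ray=np.array([(u-p["cx"])/p["fx"],(v-p["cy"])/p["fy"],1.])
    Rm=rot(p);o=np.array(p["xyz"])
    if z is not None:
        w=Rm@ray; return o+w*(z-o[2])/w[2]
    if d is None:
        a=p["depth"][int(v)-2:int(v)+3,int(u)-2:int(u)+3]; d=np.median(a[a>0])
    return o+Rm@(ray*d)
def save(p,name,crop=None,s=1):
    im=p["pixels"][:,:,::-1]
    if crop: im=im[crop[1]:crop[3],crop[0]:crop[2]]
    cv2.imwrite("pics/"+name,cv2.resize(im,None,fx=s,fy=s,interpolation=cv2.INTER_CUBIC))
def totool(pt):
    "world point -> shift in tool axes"
    s=ctrl.get_state(); return R.from_quat(s["tcp_rot"]).inv().apply(np.array(pt)-s["eef_pos"])
E
python3 - <<'E'
from h import *
np.set_printoptions(precision=4,suppress=True)
s=ctrl.get_state();print(s)
for n in("top","side"):
    p=ctrl.read_camera(n);save(p,n+"0.png");print(n,p["xyz"],rot(p).round(3).tolist())
    for q in("plate_top","clam_center","abalone_a_center","wine_jar_center","drawer_in"):
        for f in("tip_of",):
            for r in getattr(ctrl,f)(q,p)[:4]:
                print(q,f,np.round(r["at"]),round(r["score"],2),world(p,*r["at"]))
E
```

```text
{'time': 0.0, 'qpos': array([ 1.093 ,  0.2872,  1.5782,  0.    ,  1.2786, -0.15  ]), 'dq': array([-0.0026, -0.0001,  0.0014,  0.0002,  0.0011,  0.0003]), 'joint_efforts': array([ -0.0005, -40.6005, -29.2616,  -0.0002,   0.0059,   0.    ]), 'eef_pos': array([0.217 , 0.6385, 0.2299]), 'tcp_rot': array([ 0.1632,  0.9866, -0.0011, -0.0004]), 'contact_force': array([ 0.3017,  0.5691, -0.8593]), 'wrist_torque': array([-0.0127, -0.0124,  0.0848]), 'finger_force': 0.0, 'opening': 1.0064684937324717}
top [0.4321 0.0001 1.313 ] [[0.02, -0.997, 0.075], [-1.0, -0.02, 0.003], [-0.001, -0.075, -0.997]]
plate_top tip_of [322. 170.] 0.56 [ 0.667  -0.004   0.0907]
clam_center tip_of [205. 260.] 0.98 [0.4539 0.2678 0.0443]
clam_center tip_of [239. 309.] 0.93 [0.3396 0.1852 0.0428]
clam_center tip_of [179. 306.] 0.75 [0.3442 0.3294 0.0323]
abalone_a_center tip_of [450. 210.] 0.91 [ 0.5878 -0.3173  0.0273]
wine_jar_center tip_of [433. 277.] 0.85 [ 0.4246 -0.2644  0.0833]
side [0.4269 0.7131 0.5954] [[-0.99, -0.067, 0.121], [-0.137, 0.573, -0.808], [-0.016, -0.817, -0.576]]
plate_top tip_of [245. 232.] 0.67 [ 0.6694 -0.0098  0.0913]
clam_center tip_of [337. 387.] 0.95 [0.4572 0.2944 0.0444]
clam_center tip_of [414. 353.] 0.69 [0.3456 0.2176 0.0436]
clam_center tip_of [420. 433.] 0.64 [0.342  0.3467 0.0346]
abalone_a_center tip_of [309. 189.] 0.67 [ 0.5858 -0.3146  0.0274]
wine_jar_center tip_of [373. 195.] 0.6 [ 0.4239 -0.2433  0.0582]
```

View pics/top0.png

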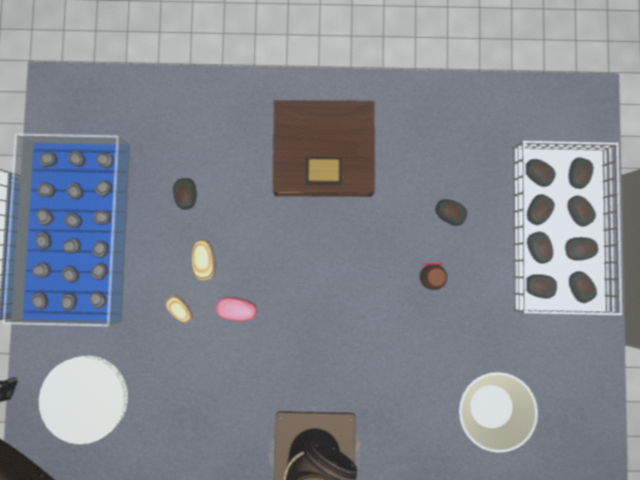

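```bash
python3 - <<'E'
from h import *
p=ctrl.read_camera("top");save(p,"crop0.png",(150,230,290,335),5)
E
```

```text
(no output)
```

View pics/crop0.png

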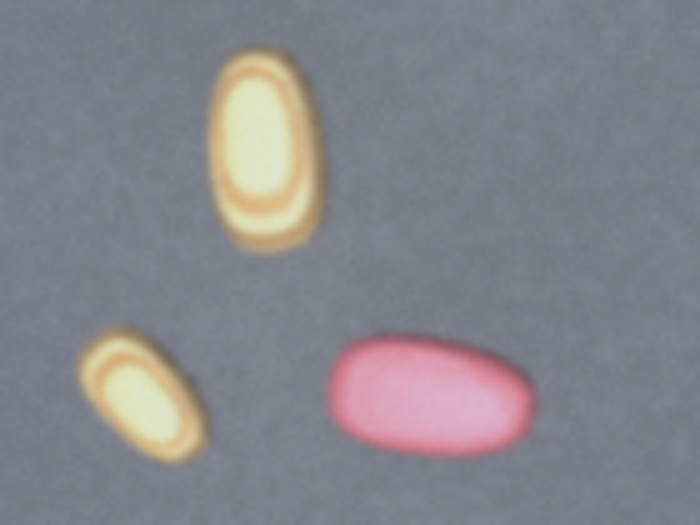

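The top picture shows the chest with its brass plate at (324,170) and the abalones at (185,193) and (451,211). The wine jar is at (433,277), and the arm is at the bottom left.

Things that could be taken for the clam: the large cream one (203,260), the small cream one (178,309) and the pink one (236,309). The crop confirms that (203,260) is the larger banded cream clam, so that is the target.

```bash
cat >> h.py <<'E'
def cloud(p):
    v,u=np.mgrid[0:480,0:640]; d=p["depth"]
    r=np.stack([(u-p["cx"])/p["fx"],(v-p["cy"])/p["fy"],np.ones_like(d)],-1)*d[...,None]
    return r@rot(p).T+np.array(p["xyz"])
def rect(P):
    c,sz,a=cv2.minAreaRect((P[:,:2]*1000).astype(np.float32))
    if sz[0]<sz[1]: sz=sz[::-1];a+=90
    return np.round(np.array(c)/1000,4),np.round(sz,1),round((a+90)%180-90,1)  # centre, size, dir of long side
E
python3 - <<'E'
from h import *
np.set_printoptions(precision=4,suppress=True)
for n in("top","side"):
    p=ctrl.read_camera(n);C=cloud(p);z=C[...,2];im=p["pixels"].astype(int)
    near=lambda x,y,r:np.hypot(C[...,0]-x,C[...,1]-y)<r
    ok=p["depth"]>0
    m=ok&near(.455,.27,.085)&(z>.012)
    print(n,"clam",rect(C[m]),z[m].max(),m.sum(), "top", rect(C[m&(z>.03)]))
    m=ok&near(.75,0,.25)&(z>.068)&(z<.082);print("chest",rect(C[m]),np.median(z[m]))
    m=ok&near(.667,0,.08)&(z>.084);print("plate",rect(C[m]),np.median(z[m]))
    cl=ok&near(.5,.0,.15)&(z>-.02)&(z<.02);print("counter z",np.median(z[cl]))
s=ctrl.get_state();M=R.from_quat(s["tcp_rot"]).as_matrix();print(M)
print("to plate",totool([.667,-.004,.14]))
E
```

```text
top clam (array([0.4573, 0.2783]), array([96.9, 56.3]), 1.0) 0.05099171301931893 818 top (array([0.4558, 0.2785]), array([93.7, 53.3]), 2.0)
chest (array([ 0.7288, -0.0057]), array([238.2, 222.5]), -89.4) 0.07580041777980662
plate (array([ 0.6747, -0.0109]), array([76.9, 63.7]), -88.8) 0.08954315912271893
counter z -0.0003651571942294707
side clam (array([0.4551, 0.2843]), array([98.4, 52.5]), 10.4) 0.04778643138522942 2167 top (array([0.4562, 0.2829]), array([95.9, 51.2]), 6.7)
chest (array([ 0.7285, -0.005 ]), array([243.5, 222.4]), -89.1) 0.07718232353540805
plate (array([ 0.6681, -0.0046]), array([71.8, 50.1]), 89.9) 0.09098111855311508
counter z 0.0013459536724115817
[[-0.9468  0.3219  0.    ]
 [ 0.3219  0.9468  0.0001]
 [-0.      0.0001 -1.    ]]
to plate [-0.6328 -0.4641  0.0914]
```

```bash
python3 -m inch '[[1,-0.030,-0.022,0,-6],[1,-0.063,-0.046,0,-12],[1,-0.095,-0.069,0,-18],[1,-0.127,-0.092,0,-24],[1,-0.157,-0.115,0,-24]]' 40
python3 - <<'E'
from h import *
np.set_printoptions(precision=4,suppress=True)
s=ctrl.get_state();print(R.from_quat(s["tcp_rot"]).as_matrix(),s["qpos"]);print("to plate",totool([.6685,-.005,.14]))
E
```

```text
time: 1.17
eef_pos: [0.3297, 0.4781, 0.2315]
tcp_rot: [-0.048, 0.999, 0.0, 0.0]
contact_force: [0.4, -0.4, -0.5]
opening: 0.297
finger_force: 0.0
[[-0.9955 -0.095   0.0005]
 [-0.095   0.9955  0.0002]
 [-0.0005  0.0002 -1.    ]] [ 0.7925  0.08    1.8135 -0.0002  1.2476 -0.8733]
to plate [-0.2913 -0.5131  0.0916]
```

```bash
python3 -m inch '[[1,-0.020,-0.035,0,0],[1,-0.040,-0.070,0,0],[1,-0.060,-0.105,0,0],[1,-0.080,-0.140,0,0],[1,-0.100,-0.175,0,0]]'
python3 -m inch '[[1,-0.020,-0.035,0,0],[1,-0.040,-0.070,0,0],[1,-0.060,-0.105,0.01,0],[1,-0.080,-0.140,0.02,0],[1,-0.100,-0.175,0.04,0]]'
python3 -m inch '[[1,-0.020,-0.035,0.01,0],[1,-0.040,-0.070,0.02,0],[1,-0.060,-0.105,0.03,0],[1,-0.073,-0.130,0.04,0],[1,-0.073,-0.130,0.05,0]]'
python3 - <<'E'
from h import *
np.set_printoptions(precision=4,suppress=True)
s=ctrl.get_state();print(s["qpos"],s["opening"]);print("to plate",totool([.6685,-.005,.09]))
E
```

```text
time: 1.58
eef_pos: [0.4452, 0.3128, 0.2317]
tcp_rot: [-0.046, 0.999, 0.0, 0.0]
contact_force: [0.7, 0.1, -0.7]
opening: 0.002
finger_force: 0.0
time: 2.0
eef_pos: [0.5607, 0.1498, 0.195]
tcp_rot: [-0.045, 0.999, 0.0, 0.003]
contact_force: [0.9, 0.9, 0.4]
opening: -0.003
finger_force: 0.0
time: 2.42
eef_pos: [0.6456, 0.0237, 0.1427]
tcp_rot: [-0.043, 0.999, -0.001, 0.001]
contact_force: [-0.1, 0.3, 0.5]
opening: 0.001
finger_force: 0.0
[-0.1195  0.3041  1.7234 -0.0018  1.111  -1.7755] 0.0006075179842837987
to plate [-0.0202 -0.0305  0.0529]
```

```bash
python3 -m inch '[[1,0,0,0,0],[1,0,0,0,0],[1,0,0,0,0]]'
python3 - <<'E'
from h import *
np.set_printoptions(precision=4,suppress=True)
print("to plate",totool([.6685,-.005,.09]))
E
```

```text
time: 2.67
eef_pos: [0.6424, 0.03, 0.1433]
tcp_rot: [-0.046, 0.999, 0.0, 0.0]
contact_force: [0.4, 0.6, -0.1]
opening: 0.001
finger_force: 0.0
to plate [-0.0228 -0.0372  0.0533]
```

```bash
python3 -m inch '[[1,-0.0115,-0.018,0.01,0],[1,-0.023,-0.037,0.02,0],[1,-0.023,-0.037,0.035,0],[1,-0.023,-0.037,0.045,0],[1,-0.023,-0.037,0.050,0]]'
python3 -m inch '[[1,0,0,0.003,0],[1,0,0,0.006,0],[1,0,0,0.009,0],[1,0,0,0.010,0],[1,0,0,0.010,0]]'
python3 - <<'E'
from h import *
np.set_printoptions(precision=4,suppress=True)
s=ctrl.get_state();print(s["eef_pos"],s["contact_force"])
p=ctrl.read_camera("top");save(p,"press.png",(220,80,440,245),3)
E
```

```text
time: 3.08
eef_pos: [0.6674, -0.0043, 0.091]
tcp_rot: [-0.046, 0.999, 0.001, -0.002]
contact_force: [-0.3, 0.1, -1.4]
opening: -0.005
finger_force: 0.0
time: 3.5
eef_pos: [0.6689, -0.0049, 0.0836]
tcp_rot: [-0.046, 0.999, 0.001, 0.0]
contact_force: [-3.0, 2.6, 4.4]
opening: -0.0
finger_force: 2.4
[ 0.6689 -0.0049  0.0836] [-3.0185  2.6341  4.4448]
```

View pics/press.png

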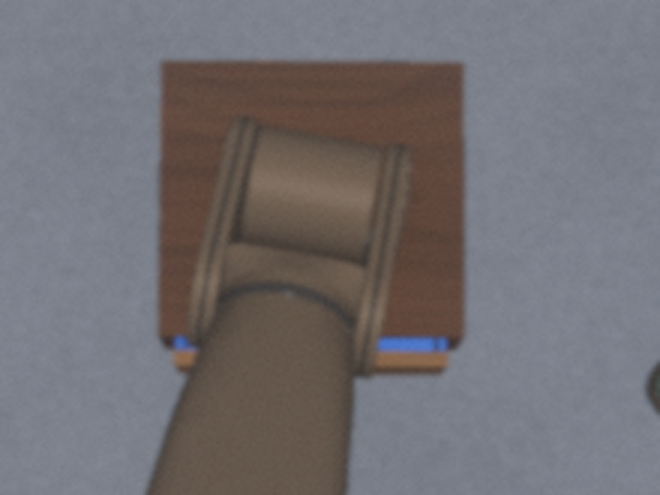

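The latch has let go: the drawer front shows below the chest front, at crop (310,360), and is sliding out. Now I'll lift and head for the clam.

```bash
python3 -m inch '[[1,0,0,-0.03,0],[1,0,0,-0.07,0],[0.5,0.01,0.015,-0.1,0],[0,0.03,0.045,-0.12,0],[0,0.05,0.075,-0.13,0]]'
python3 -m inch '[[0,0.020,0.034,0,0],[0,0.04,0.068,0,0],[0,0.06,0.102,0,0],[0,0.08,0.136,0,0],[0,0.10,0.17,0,0]]'
python3 -m inch '[[0,0.018,0.027,0,0],[0,0.036,0.057,0,0],[0,0.036,0.057,0,0],[0,0.036,0.057,0,0],[0,0.036,0.057,0,0]]'
python3 - <<'E'
from h import *
np.set_printoptions(precision=4,suppress=True)
s=ctrl.get_state();print(s["qpos"],s["opening"]);print(R.from_quat(s["tcp_rot"]).as_matrix())
for n in("top","side"):
    p=ctrl.read_camera(n);C=cloud(p);z=C[...,2];im=p["pixels"].astype(int)
    save(p,n+"1.png")
    for q in ("clam_center","drawer_in"):
        for r in ctrl.tip_of(q,p)[:3]: print(n,q,np.round(r["at"]),round(r["score"],2),world(p,*r["at"],z=.022 if q[0]=='c' else .014))
    ok=(p["depth"]>0)&(np.hypot(C[...,0]-.456,C[...,1]-.28)<.085)&(z<.06)
    m=ok&(im[...,0]-im[...,2]>25)
    print(n,"clam",rect(C[m]),z[m].max(),m.sum())
    for a,b in((.015,.03),(.035,.05)): print(rect(C[m&(z>a)&(z<b)]))
    d=(p["depth"]>0)&(abs(C[...,0]-.5)<.1)&(abs(C[...,1])<.14)&(z>.055)&(z<.075)&(C[...,0]<.6)
    if d.sum()>10: print("front panel",rect(C[d]),d.sum())
E
```

```text
time: 3.97
eef_pos: [0.6148, 0.0636, 0.2174]
tcp_rot: [-0.044, 0.999, -0.001, 0.005]
contact_force: [-0.1, 0.1, 0.5]
opening: 0.421
finger_force: 0.0
time: 4.38
eef_pos: [0.4968, 0.2255, 0.2129]
tcp_rot: [-0.045, 0.999, -0.0, 0.002]
contact_force: [0.5, 0.1, 0.5]
opening: 1.004
finger_force: 0.0
time: 4.8
eef_pos: [0.457, 0.2778, 0.2129]
tcp_rot: [-0.046, 0.999, -0.0, 0.001]
contact_force: [0.8, 0.2, -0.2]
opening: 0.995
finger_force: 0.0
[ 0.3568 -0.0084  1.9394 -0.0009  1.2088 -1.3052] 0.9950947180817262
[[-0.9958 -0.0914  0.0019]
 [-0.0914  0.9958 -0.0002]
 [-0.0019 -0.0004 -1.    ]]
top clam_center [202. 261.] 0.87 [0.4531 0.2812 0.022 ]
top clam_center [236. 311.] 0.64 [0.3337 0.1932 0.022 ]
top drawer_in [325. 225.] 0.8 [ 0.5458 -0.0148  0.014 ]
top clam (array([0.456 , 0.2754]), array([94.1, 52.2]), 1.0) 0.049378545142239494 442
(array([0.4556, 0.2728]), array([94.5, 47.1]), -1.4)
(array([0.4569, 0.2773]), array([86.2, 48. ]), 0.9)
front panel (array([ 0.4747, -0.0102]), array([213.3,  12.2]), -88.8) 500
side clam_center [339. 389.] 0.87 [0.456  0.2819 0.022 ]
side clam_center [421. 431.] 0.72 [0.3389 0.3356 0.022 ]
side clam_center [414. 352.] 0.65 [0.3433 0.1961 0.022 ]
side clam (array([0.4574, 0.2687]), array([97.8, 82.4]), 7.6) 0.04861865461654391 2046
(array([0.4543, 0.2916]), array([97.7, 36.3]), 7.9)
(array([0.4565, 0.2829]), array([89.4, 49.5]), 9.6)
```

View pics/side1.png

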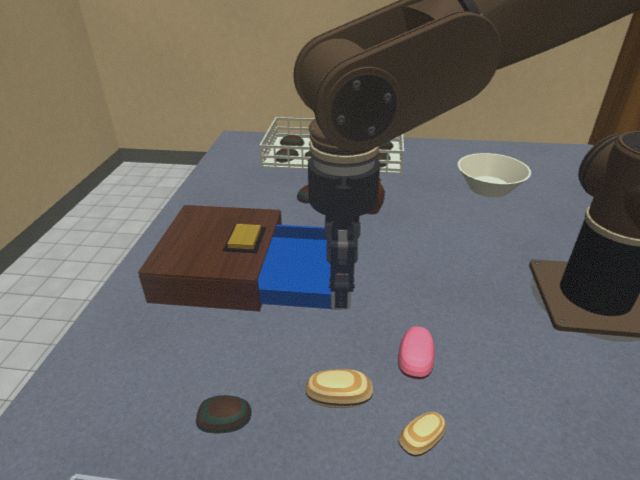

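The side view shows the drawer fully out: blue tray at (298,265), front panel hidden behind the fingers. The big clam at (339,388) is undisturbed, with the tool above it and aligned across its width. Now I'll go down.

```bash
python3 -m inch '[[0,0,0.002,0.035,0],[0,0,0.002,0.07,0],[0,0,0.002,0.105,0],[0,0,0.002,0.135,0],[0,0,0.002,0.150,0]]' 30
python3 -m inch '[[0,0,0,0.015,0],[0,0,0,0.03,0],[0,0,0,0.045,0],[0,0,0,0.057,0],[0,0,0,0.061,0]]'
python3 -m inch '[[0,0,0,0,0],[0.15,0,0,0,0],[0.3,0,0,0,0],[0.45,0,0,0,0],[0.5,0,0,0,0]]' 30
```

```text
time: 5.52
eef_pos: [0.4538, 0.2784, 0.0584]
tcp_rot: [-0.045, 0.999, -0.001, -0.003]
contact_force: [0.6, -0.7, -0.6]
opening: 0.999
finger_force: 0.0
time: 5.93
eef_pos: [0.4551, 0.2791, -0.0003]
tcp_rot: [-0.045, 0.999, -0.001, -0.002]
contact_force: [-0.7, 0.7, -0.1]
opening: 1.0
finger_force: 0.0
time: 6.35
eef_pos: [0.4572, 0.2802, 0.0032]
tcp_rot: [-0.046, 0.999, 0.0, 0.001]
contact_force: [-0.6, -1.2, 3.6]
opening: 0.639
finger_force: 32.4
```

```bash
python3 -m inch '[[0.6,0,0,0,0],[0.6,0,0,-0.01,0],[0.6,0,0,-0.03,0],[0.6,0,0,-0.06,0],[0.6,0,0,-0.085,0]]' 45
python3 -m inch '[[0.6,0,0,-0.025,0],[0.6,0,0,-0.04,0],[0.6,0,0,-0.05,0],[0.6,0,0,-0.05,0],[0.6,0,0,-0.05,0]]'
python3 - <<'E'
from h import *
np.set_printoptions(precision=4,suppress=True)
s=ctrl.get_state();g=s["eef_pos"]
for n in("side","top"):
    p=ctrl.read_camera(n);C=cloud(p);z=C[...,2];im=p["pixels"].astype(int)
    if n=="side": save(p,"lift.png",(230,150,500,350),2.9)
    m=(p["depth"]>0)&(np.hypot(C[...,0]-g[0],C[...,1]-g[1])<.08)&(abs(z-g[2]-.02)<.05)&(im[...,0]-im[...,2]>40)
    print(n,rect(C[m]) if m.sum()>20 else 0,m.sum(),z[m].min(),z[m].max())
    for q in("drawer_in","plate_top"):
      for r in ctrl.tip_of(q,p)[:2]: print(q,r["at"],r["score"],world(p,*r["at"],z=.014 if q[0]=="d" else .09))
print(g,s["opening"],s["finger_force"],totool([.5375,-.0075,g[2]]))
E
```

```text
time: 6.77
eef_pos: [0.4549, 0.2797, 0.0872]
tcp_rot: [-0.045, 0.999, -0.0, -0.001]
contact_force: [0.2, 0.8, -2.5]
opening: 0.638
finger_force: 48.6
time: 7.18
eef_pos: [0.4556, 0.2798, 0.1363]
tcp_rot: [-0.046, 0.999, -0.0, -0.0]
contact_force: [0.6, -0.2, -3.8]
opening: 0.638
finger_force: 48.6
side (array([0.4552, 0.2847]), array([87.2, 77. ]), -32.0) 1370 0.15026702105484457 0.20623316868325936
drawer_in [301.6, 267.6] 0.62 [ 0.5579 -0.0085  0.014 ]
plate_top [242.9, 233.3] 0.55 [ 0.6724 -0.0076  0.09  ]
top (array([0.4615, 0.2587]), array([79.7, 10.6]), 13.3) 72 0.1548400018048941 0.17298363275836226
drawer_in [323.6, 223.1] 0.64 [ 0.5509 -0.012   0.014 ]
plate_top [322.3, 169.8] 0.59 [ 0.6681 -0.0059  0.09  ]
plate_top [191.6, 261.5] 0.54 [0.4495 0.2895 0.09  ]
[0.4556 0.2798 0.1363] 0.6382487715693914 48.60524117946625 [-0.0557 -0.2935 -0.0009]
```

View pics/lift.png

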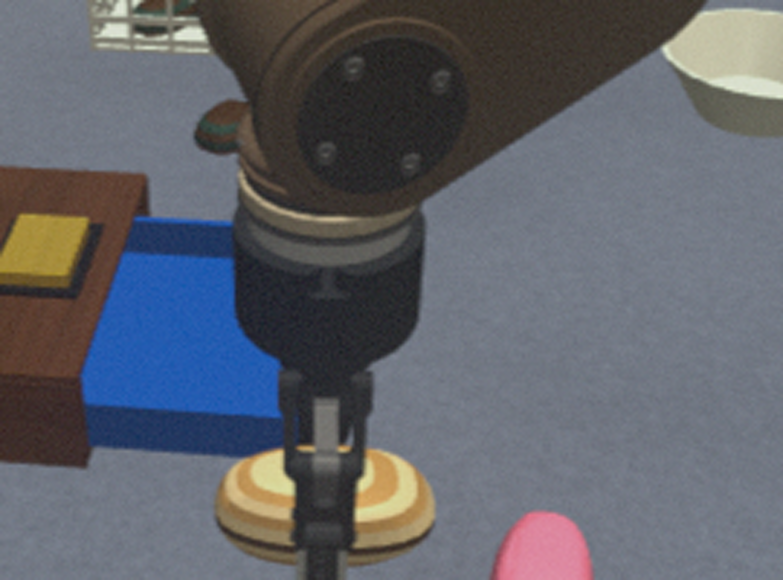

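The clam is held level by the seam at crop (325,505) and clears the counter. The networks put the drawer middle about 69 mm in front of the chest rather than 81, so I'll measure the blue floor directly.

```bash
python3 - <<'E'
from h import *
np.set_printoptions(precision=4,suppress=True)
p=ctrl.read_camera("top");C=cloud(p);z=C[...,2];im=p["pixels"].astype(int)
save(p,"drawer.png",(250,90,400,270),3.3)
b=(p["depth"]>0)&(abs(C[...,0]-.54)<.1)&(abs(C[...,1])<.14)
blue=b&(im[...,2]-im[...,0]>60)
for a,c in((-.01,.025),(.03,.06)): m=blue&(z>a)&(z<c);print(rect(C[m]),m.sum(),np.median(z[m]),C[m].min(0),C[m].max(0))
m=blue&(z<.025)&(abs(C[...,1]+.007)<.04);x=C[m][:,0];print("floor x strip",x.min(),x.max())
m=b&(abs(C[...,1]+.007)<.04)&(z>.06);x=np.sort(C[m][:,0]);print("panel",x[x<.55].min(),x[x<.55].max(),"chest",x[x>.55].min())
E
```

```text
(array([ 0.5567, -0.0147]), array([215.9, 143.5]), -88.9) 4955 0.013608323314918014 [ 0.4829 -0.1232 -0.0063] [0.6279 0.0943 0.0247]
(array([ 0.5531, -0.0105]), array([217.4, 139.5]), -89.0) 337 0.04263124914273586 [ 0.4816 -0.1181  0.0304] [0.6247 0.0992 0.0514]
floor x strip 0.48407964287872507 0.627818124059043
panel 0.4690297562167029 0.48125419339862685 chest 0.6185881811059357
```

View pics/drawer.png

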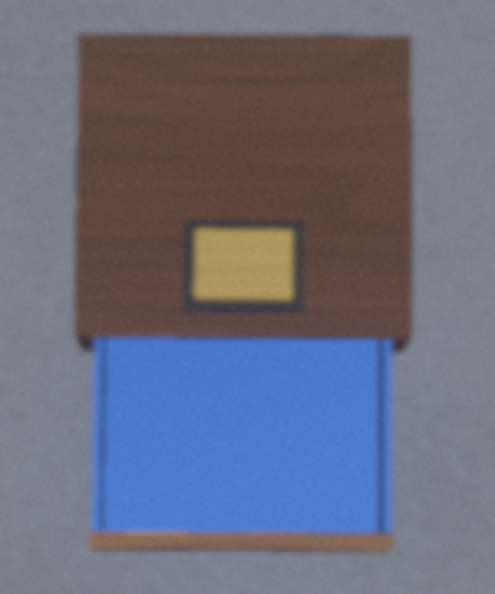

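The picture shows the drawer fully out with an empty blue floor, crop (245,435). The measured span is x 0.481 to 0.619, so the middle is about 0.55. I'll aim for (0.546, -0.0085).

```bash
python3 -m inch '[[0.6,-0.005,-0.020,0,1],[0.6,-0.012,-0.052,0,2],[0.6,-0.019,-0.086,0,3],[0.6,-0.026,-0.120,0,4],[0.6,-0.033,-0.154,0,4]]'
python3 -m inch '[[0.6,0,0,0,0],[0.6,0,0,0,0]]'
python3 - <<'E'
from h import *
np.set_printoptions(precision=4,suppress=True)
s=ctrl.get_state();print(s["opening"],s["finger_force"],totool([.546,-.0085,.136]))
E
```

```text
time: 7.95
eef_pos: [0.5031, 0.1283, 0.1366]
tcp_rot: [-0.011, 1.0, 0.0, -0.0]
contact_force: [0.2, 1.2, -3.8]
opening: 0.637
finger_force: 48.6
time: 8.12
eef_pos: [0.5034, 0.1281, 0.1366]
tcp_rot: [-0.009, 1.0, 0.0, -0.0]
contact_force: [0.1, -0.3, -3.1]
opening: 0.636
finger_force: 48.7
0.6360180971555015 48.70083689689636 [-0.0402 -0.1373  0.0005]
```

```bash
python3 -m inch '[[0.6,-0.008,-0.030,0,0],[0.6,-0.018,-0.065,0,0],[0.6,-0.028,-0.100,0,0],[0.6,-0.037,-0.127,0,0],[0.6,-0.040,-0.137,0,0]]'
python3 -m inch '[[0.6,0,0,0,0],[0.6,0,0,0.015,0],[0.6,0,0,0.035,0],[0.6,0,0,0.050,0],[0.6,0,0,0.055,0]]'
python3 - <<'E'
from h import *
np.set_printoptions(precision=4,suppress=True)
s=ctrl.get_state();print(s["eef_pos"],s["qpos"],totool([.546,-.0085,.017]))
p=ctrl.read_camera("side");save(p,"over.png",(200,120,440,320),3.2)
E
```

```text
time: 8.53
eef_pos: [0.5471, -0.0086, 0.137]
tcp_rot: [-0.01, 1.0, -0.0, 0.001]
contact_force: [0.3, -0.4, -2.2]
opening: 0.633
finger_force: 48.9
time: 8.95
eef_pos: [0.5432, -0.0041, 0.0787]
tcp_rot: [-0.012, 1.0, 0.001, -0.003]
contact_force: [-0.4, 0.3, -4.0]
opening: 0.637
finger_force: 48.8
[ 0.5432 -0.0041  0.0787] [-0.1946  0.1822  2.0055  0.0008  0.9603 -1.789 ] [-0.0031 -0.0046  0.0616]
```

View pics/over.png

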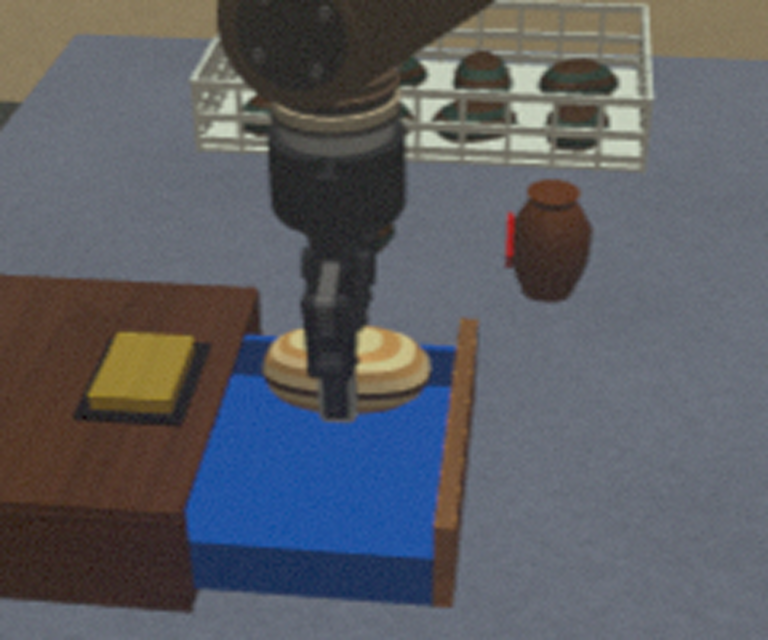

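The clam hangs level over the blue floor at crop (347,370), clear of the chest at (230,370) and the front panel at (465,350). Now I'll lower it gently.

```bash
python3 -m inch '[[0.6,-0.001,0,0.005,0],[0.6,-0.002,0,0.018,0],[0.6,-0.002,0,0.032,0],[0.6,-0.002,0,0.043,0],[0.6,-0.002,0,0.049,0]]'
python3 -m inch '[[0.6,0,0,0.001,0],[0.6,0,0,0.001,0],[0.6,0,0,0.002,0]]'
```

```text
time: 9.42
eef_pos: [0.5472, -0.0061, 0.0313]
tcp_rot: [-0.011, 1.0, 0.0, -0.001]
contact_force: [-0.6, -0.0, -3.5]
opening: 0.63
finger_force: 48.9
time: 9.67
eef_pos: [0.5487, -0.0066, 0.0315]
tcp_rot: [-0.011, 1.0, -0.0, 0.001]
contact_force: [0.4, -0.3, -2.1]
opening: 0.636
finger_force: 48.9
```

```bash
python3 -m inch '[[0.6,0,-0.001,0.003,0],[0.6,0,-0.001,0.006,0],[0.6,0,-0.001,0.009,0],[0.6,0,-0.001,0.011,0],[0.6,0,-0.001,0.011,0]]'
python3 -m inch '[[0.6,0,0,0.001,0],[0.6,0,0,0.001,0],[0.6,0,0,0.002,0],[0.6,0,0,0.002,0]]'
```

```text
time: 10.08
eef_pos: [0.5474, -0.0074, 0.0192]
tcp_rot: [-0.011, 1.0, 0.0, -0.001]
contact_force: [-0.8, -0.4, -3.4]
opening: 0.636
finger_force: 48.9
time: 10.42
eef_pos: [0.5479, -0.0075, 0.0178]
tcp_rot: [-0.011, 1.0, 0.0, 0.0]
contact_force: [-0.2, 0.8, -2.8]
opening: 0.638
finger_force: 48.9
```

```bash
python3 -m inch '[[0.6,0,0,0.001,0],[0.6,0,0,0.001,0],[0.6,0,0,0.001,0]]'
python3 -m inch '[[0.6,0,0,0.001,0],[0.6,0,0,0.001,0],[0.6,0,0,0.001,0]]'
```

```text
time: 10.67
eef_pos: [0.5482, -0.0075, 0.0173]
tcp_rot: [-0.011, 1.0, -0.0, 0.0]
contact_force: [-1.3, 0.6, 1.8]
opening: 0.634
finger_force: 49.2
time: 10.92
eef_pos: [0.5492, -0.0075, 0.0173]
tcp_rot: [-0.011, 1.0, -0.0, 0.001]
contact_force: [-1.6, 0.8, 5.7]
opening: 0.638
finger_force: 49.6
```

Contact with the floor, so I'll release and lift straight up.

```bash
python3 -m inch '[[0.55,0,0,-0.001,0],[0.35,0,0,-0.001,0],[0.2,0,0,-0.001,0],[0.1,0,0,-0.001,0],[0.05,0,0,-0.001,0]]' 20
python3 -m inch '[[0,0,0,-0.002,0],[0,0,0,-0.012,0],[0,0,0,-0.03,0],[0,0,0,-0.055,0],[0,0,0,-0.085,0]]'
python3 -m inch '[[0,0,0.01,-0.04,0],[0,0,0.03,-0.08,0],[0,0,0.06,-0.11,0],[0,0,0.1,-0.12,0],[0,0,0.14,-0.12,0]]'
python3 -m inch '[[0,0,0.03,0,0],[0,0,0.06,0,0],[0,0,0.08,0,0],[0,0,0.08,0,0],[0,0,0.08,0,0]]'
python3 - <<'E'
from h import *
np.set_printoptions(precision=4,suppress=True)
p=ctrl.read_camera("top");save(p,"end.png",(150,80,480,330),2.4)
C=cloud(p);z=C[...,2];im=p["pixels"].astype(int)
m=(p["depth"]>0)&(abs(C[...,0]-.548)<.066)&(abs(C[...,1])<.09)&(z>.02)&(z<.08)&(im[...,0]-im[...,2]>20)
print(rect(C[m]),z[m].max(),m.sum())
b=(p["depth"]>0)&(abs(C[...,1]+.007)<.04)&(z>.06)&(C[...,0]<.5)&(C[...,0]>.42)&(z<.075);print("panel",C[b][:,0].min())
for q in("abalone_a_center","wine_jar_center"):
    for r in ctrl.tip_of(q,p)[:3]:print(q,np.round(r["at"]),round(r["score"],2))
E
```

```text
time: 11.33
eef_pos: [0.5479, -0.0076, 0.0167]
tcp_rot: [-0.011, 1.0, -0.0, 0.0]
contact_force: [0.4, -0.7, 0.3]
opening: 0.95
finger_force: 0.0
time: 11.75
eef_pos: [0.5466, -0.0073, 0.1018]
tcp_rot: [-0.011, 1.0, 0.0, -0.002]
contact_force: [0.3, -0.3, 0.4]
opening: 1.001
finger_force: 0.0
time: 12.17
eef_pos: [0.5475, 0.1324, 0.2285]
tcp_rot: [-0.009, 1.0, 0.0, 0.005]
contact_force: [1.1, 0.3, -0.2]
opening: 1.003
finger_force: 0.0
time: 12.58
eef_pos: [0.543, 0.2123, 0.2224]
tcp_rot: [-0.012, 1.0, -0.0, 0.0]
contact_force: [0.3, -0.4, 0.7]
opening: 0.996
finger_force: 0.0
(array([ 0.5459, -0.0092]), array([91. , 50.3]), 1.2) 0.06405579885181933 638
panel 0.4693769620426381
abalone_a_center [448. 210.] 0.7
abalone_a_center [323. 167.] 0.64
wine_jar_center [433. 275.] 0.67
```

View pics/end.png

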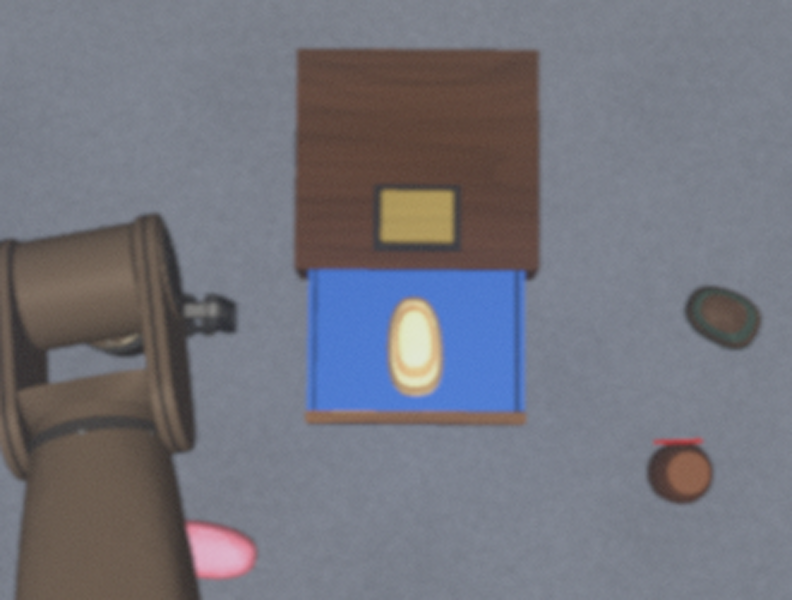

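The clam lies flat in the middle of the drawer, crop (415,345), and the drawer front is still fully out at x = 0.469. The jar and the visible abalone have not moved. The other abalone is hidden under the raised arm, which never came near it.

```bash
python3 -c "from plant import ctrl;print(ctrl.sign_off())"
```

```text
the job is handed in; nothing more can be done
None
```

The job is handed in: the drawer was released and is fully out, the large cream clam lies flat in the middle of it, and the gripper is clear, after about 13 s of the 50 s allowed.

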